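Bring the red-lidded glaze jar to the front of the carousel and hold it

TASK

The small speckled pot stands in the way of the glaze-jar carousel: set it upright near the middle of the round cork mat and let it go there. Then turn the carousel, with the jars staying seated in their cups, until the red-lidded jar stands right in front of the tip of the fixed yellow arrow, and finish while still gripping the red-lidded jar so that the carousel is held still. Do not tip over the pot and leave the other wares on the bench where they are.

Things in the scene. Friction and masses are not known exactly. Their poses are not given: they have to be found in the camera images.
- carousel: Fixed steel foot of the carousel, a disc 150 mm across with a steel spindle 22 mm across up its middle to 67 mm. Origin on the bench on the vertical turning axis; its place and yaw vary. Three jar cups turn about this axis; nothing that turns reaches farther than 127 mm from it.
- rotor (a joint): Angle of the aluminium turning part (three flat arms 120 degrees apart, top 22 mm above the bench, each ending in a cup with its centre 100 mm from the axis), rad, 0 at the start, growing anticlockwise seen from above. Turns more than a full turn either way; light friction (under 1 N at the jars), no detents.
- arrow: Fixed yellow arrow on top of the spindle, 67 to 73 mm above the bench; its tip ends about 70 mm from the axis. Origin on the turning axis at bench height; the arrow points along its own -x axis, roughly towards the robot. It does not turn with the carousel.
- front (a point): The point in front of the arrow where the red-lidded jar must stand: 100 mm out from the turning axis along the arrow, 22 mm above the bench (the height of the jars' undersides).
- red_jar: Cream jar, red band and lid, about 220 g, loose in a carousel cup (cup 53 mm across, under 2 mm play, rim 38 mm above the bench). Jar 43 mm across, 66 mm high over its lid, then an upright round red knob 20 mm across, 34 mm high: 100 mm in all. Origin: centre of its underside, 22 mm above the bench. It can spin in its cup; dragging it sideways by knob or body turns the carousel.
- blue_jar: Same jar with blue lid and band, in another cup; origin as for red_jar.
- white_jar: Same jar with white lid and band, in another cup; origin as for red_jar.
- pot: The obstacle: small black pot with blue-green speckles, open at the top, standing on the bench just where the carousel's front jar would pass. Foot 44 mm, upright-sided belly 60 mm across from 14 to 46 mm height, rim 54 mm across at 60 mm; wall 4 mm. Origin at the centre of its underside. About 180 g.
- mat: Round cork mat, 144 mm across, 5 mm thick, fixed to the bench on the left or right of the carousel. Origin at the centre of its underside on the bench.
- basket: Green square basket of ceramic balls, 150 mm, 55 mm high, fixed on the side where the mat is not. Origin under its centre. Leave alone.
- mustard_pot: Mustard pot, 88 mm across, 80 mm high, beyond the carousel; origin under its centre. Leave alone.
- celadon_cups: Two stacked pale green cups in one piece, 76 mm across, 72 mm high, beyond the carousel; origin under its centre. Leave alone.
- speckled_bowl: Black bowl with blue-green speckles, 128 mm across, 55 mm high, far left; origin under its centre. It is not the obstacle. Leave alone.
- pink_vase: Pink vase, 72 mm across, 100 mm high, far right; origin under its centre. Leave alone.
- tape_roll: Brown roll of tape, 90 mm across, 45 mm high, near the robot; origin under its centre. Leave alone.
- brush: Brush lying on the bench crosswise, near the robot, about 150 mm long. Origin under its middle. Leave alone.
Things that resemble listed ones, but are neither listed nor needed, are in the scene too. What is shaped like the red_jar but green or turquoise is not meant.

How it is judged (in metres and radians):
On the way:
1. the speckled pot stands upright on the cork mat, let go (horizontal distance between pot and mat below 0.045 m and height (world z) of pot below 0.012 m and angle between pot's own z axis and vertical below 0.15 rad and contact force between the fingers and pot below 0.1 N and linear speed of pot below 0.02 m/s), for 0.2 s.
At the end, for the whole second after the job is handed in: Fingers grip the red-lidded jar (over 2 N), seated upright (raised under 10 mm, tilt under 0.15 rad), within 12 mm of the point in front of the arrow; carousel still (under 0.05 rad/s); the pot upright and let go on the mat, within 45 mm of its centre (horizontal distance between red_jar and front below 0.012 m and height (world z) of red_jar below 0.032 m and angle between each of red_jar, pot's own z axis and vertical below 0.15 rad and contact force between the fingers and red_jar above 2 N and velocity of joint rotor between -0.05 and 0.05 rad/s and horizontal distance between pot and mat below 0.045 m and height (world z) of pot below 0.012 m and contact force between the fingers and pot below 0.1 N); the arm keeps its last pose, push and grip.
It fails at once if the carousel is turned (red-lidded jar moved over 50 mm) while the pot is not on the mat (distance of red_jar from where it was at the start of the episode above 0.05 m and horizontal distance between pot and mat above 0.06 m).
It fails at once if the pot is tipped over (over 0.6 rad) (angle between pot's own z axis and vertical above 0.6 rad).
It fails at once if a jar leaves its cup (raised over 15 mm) or is tipped over (height (world z) of any of red_jar, blue_jar, white_jar above 0.037 m or angle between any of red_jar, blue_jar, white_jar's own z axis and vertical above 0.4 rad).
It fails at once if another ware on the bench is moved over 30 mm (distance of any of mustard_pot, celadon_cups, speckled_bowl, pink_vase, tape_roll, brush from where it was at the start of the episode above 0.03 m).
It also fails if it takes over 61 s, if anything falls off the work surface, if the arm or the gripper's body presses on something with over 40 N, if the wrist force passes 120 N, or if a joint passes its speed limit or range.

ROBOT

A 6-joint arm with a two-finger parallel gripper is mounted at the origin on the work surface. World frame = base frame: x ahead of the robot, y to its left, z up, the work surface at z = 0. Lengths are in mm, angles in degrees, forces in N, time in s.
With the tool pointing down it reaches from about 350 to 800 mm from the base axis. Payload 7.3 kg.
Tool frame: the origin (TCP) lies between the finger pads; the fingertips stand r.tcp_to_tips ahead of it and the grasp point (between the pads) lies 2 mm behind it (r.tcp_to_tips is the distance from the TCP to the fingertips, in mm); z points along the fingers, y is the direction in which the jaws open and shut (so a half turn about z gives the same grasp; the last joint's range is limited). The gripper opens to 85 mm and grips with 20 to 120 N. Pads are 22 mm wide; open, the fingers measure 114 mm over their backs; the gripper's body (76 mm by 85 mm) begins 54 mm behind the grasp point. The pads swing forward as they close: fully open they stand 13 mm farther back than shut.
Start: joints at [-74.599, 19.595, 87.324, -0, 73.075, -8.365], TCP at [211.602, -480.487, 248.322] pointing down, gripper open.
Joint ranges: [-145.02, 145.02], [-44.19, 115.74], [2.07, 154.8], [-57.11, 237.11], [16.16, 152.29], [-177.93, 177.93]. Speed limits (degrees/s): [147.25, 147.25, 180, 180, 180, 180].

INTERFACE

Orientations are given as a 3x3 rotation matrix whose columns are the frame's x, y, z axes.
In Python, from station import r gives the robot as it stands.
- The arm moves only by the tool arm_command, never from a script. Its argument "rows" is a list of rows, each a list of 7 numbers: the turn, a rotation vector about the tool's x, y, z in degrees, then the shift along the tool's x, y, z in cm, then the closure in counts, from 0 (fully open) to 255 (shut). In form: [[wx, wy, wz, x, y, z, jaw], ...]. A call has 1 to 5 rows; each row shifts and turns the commanded pose from where the row before left it, along the tool's axes as they then stand; what a row does not reach is not made up. A row lasts 1/12 s, in which the tool goes at most 41.7 mm and 7.16 degrees, less where a joint would pass 70% of its speed; a pose out of reach is approached as far as the arm can. A call with a gripper value outside its range is refused whole. The fingers move at their own pace and stop on an object; the grip force is fixed at half the most. Time passes only in rows, so rows that do not move let the fingers close. It gives the time, the measured TCP pose, the force and the opening at its end, in the units of the state.
- r.read_state(): the state, without advancing time (a new reading comes with each control period).
- r.capture(name): name is "scene" or "top"; returns a dict with "frame" (384x512x3 uint8, red, green, blue), "K" (3x3 intrinsics, pixels), "R" (3x3) and "t" (3): a world point X has camera coordinates R X + t. Camera axes: x right, y down, z forward; pixel columns grow to the right and rows downward; lengths in mm; the calibration is good to about 2 mm. A picture is of the moment at which its call begins. There is no depth.
- r.hand_in(): hands the job in, once; it reports no verdict.
The state is a dict: "t": time; "qpos": joint angles; "joint_vel": joint speeds; "joint_efforts": joint torques, N m; "position": TCP position; "ee_rot": TCP orientation; "ft_force": force on the tool from outside, world axes, zero at the start; "wrist_torque": the same for the moment, N m; "grip_width": finger opening in mm.
Only numpy, scipy, OpenCV 4.12 (cv2) and the standard library are available. Lean on these libraries where they do the work, as an engineer would, in place of code of your own. Each camera call takes 0.05 s, during which the arm holds its last target.

## Working session

There is one attempt and no reset: what is moved stays moved. The work goes in short steps, Python scripts to look and compute and a tool call to move; the robot and the scene stay as the last step left them, time stands still between calls to the robot, and variables do not carry over. Pictures are saved under pics/ and viewed, and the job is handed in when it is done.

Besides the shell and the picture viewer there is one more tool, called after "Request:" as name(argument=value, ...) on one line, values as JSON. arm_command: Moves the arm, as the interface text tells. Its arguments: {"type":"object","properties":{"rows":{"type":"array","items":{"type":"array","items":{"type":"number"}}}},"required":["rows"]}

```bash
ls; mkdir -p pics; python3 - <<'E'
from station import r
import cv2
for n in ("scene","top"):
    c=r.capture(n)
    cv2.imwrite(f"pics/{n}0.png",cv2.resize(c["frame"][:,:,::-1],(800,600),interpolation=cv2.INTER_CUBIC))
    print(n,c["K"].tolist(),c["R"].tolist(),c["t"].tolist())
s=r.read_state()
print(s, r.tcp_to_tips)
E
```

```text
pics
scene [[434.6376284152211, 0.0, 253.79525150332069], [0.0, 434.6376284152211, 191.3844994002743], [0.0, 0.0, 1.0]] [[-0.2609608395532794, 0.9652947513487018, 0.010270503312674869], [0.5921685352973799, 0.16847290959279, -0.7880059038719796], [-0.7623882646154803, -0.19955681334393913, -0.6155820109657274]] [145.77401110435468, -289.3908435428924, 1865.6733000814288]
top [[349.7473355502884, 0.0, 260.44957708766475], [0.0, 349.7473355502884, 189.13309851147955], [0.0, 0.0, 1.0]] [[-0.014938252212791443, -0.9995546642316675, -0.025832573111197136], [-0.9826715740439199, 0.019449827075327858, -0.18433198798034117], [0.18475233743276928, 0.02263133755344915, -0.9825245016658212]] [9.654238014311371, 564.2989331895388, 848.5091830521967]
{'t': 0.1, 'qpos': array([-7.46003380e+01,  1.96319520e+01,  8.73721315e+01, -1.05475829e-03,
        7.30749078e+01, -8.36589716e+00]), 'joint_vel': array([ 0.06289077, -0.05235201, -0.1005721 ,  0.05592987, -0.09786026,
       -0.00283624]), 'joint_efforts': array([ 2.56646606e-03, -4.34447193e+01, -2.46490359e+01, -1.46156708e-04,
        4.72803775e-03,  6.45827959e-05]), 'position': array([ 211.49114121, -480.14680326,  247.69762229]), 'ee_rot': array([[ 9.15199946e-01,  4.02999890e-01, -3.83082433e-04],
       [ 4.03000031e-01, -9.15199006e-01,  1.32448278e-03],
       [ 1.83169753e-04, -1.36654880e-03, -9.99999049e-01]]), 'ft_force': array([0.28875522, 0.95922156, 0.25546456]), 'wrist_torque': array([-0.04657965, -0.00459538, -0.0106732 ]), 'grip_width': 85.2068571731131} 17.0
```

View pics/scene0.png

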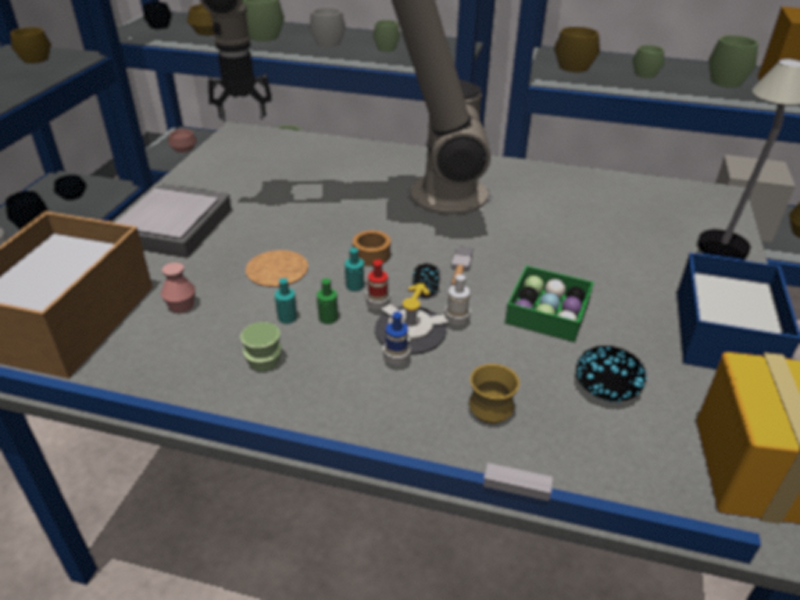

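View pics/top0.png

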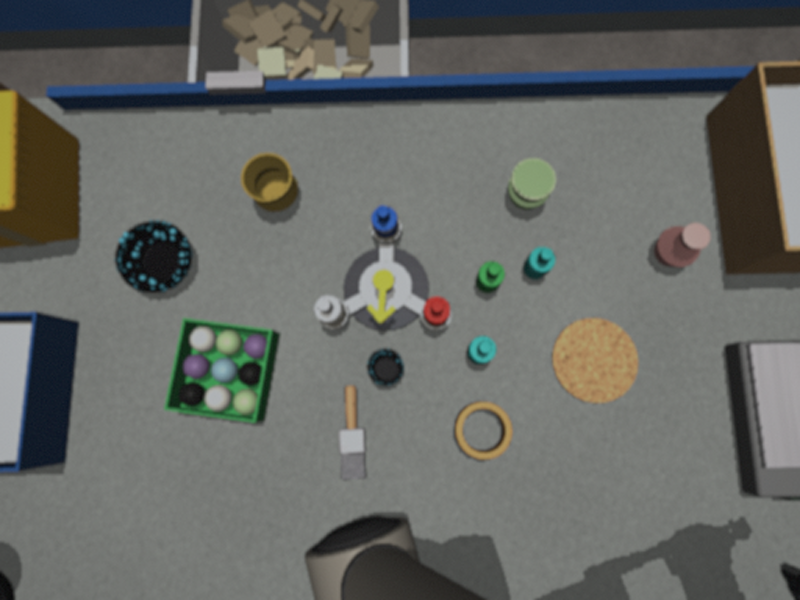

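The overhead view shows the pot at about (386,367), the mat at (596,361), the carousel at (386,288) and the red jar at (437,311). It also shows loose turquoise and green jars at (482,350), (490,276) and (541,262). I'll zoom in to measure these.

```bash
cat > h.py <<'E'
import numpy as np, cv2
from station import r
def ray(c,u,v,z):
    K,R,t=c["K"],c["R"],c["t"]
    d=R.T@np.linalg.solve(K,[u,v,1.]); o=-R.T@t
    return o+d*(z-o[2])/d[2]
def proj(c,X):
    p=c["K"]@(c["R"]@np.asarray(X,float)+c["t"]); return p[:2]/p[2]
def crop(c,u0,v0,w,h,s,name):
    f=c["frame"][v0:v0+h,u0:u0+w,::-1]
    cv2.imwrite(name,cv2.resize(f,None,fx=s,fy=s,interpolation=cv2.INTER_CUBIC))
E
python3 - <<'E'
from h import *
c=r.capture("top")
crop(c,195,120,150,112,5.3,"pics/tz.png")
s=1.5625
for n,u,v,z in [("pot rim",386,367,60),("mat",596,361,5),("foot",386,289,0),("spindle",383,282,73),("tip",380,322,70),("redknob",437,304,122),("whiteknob",328,304,122),("blueknob",384,213,122),("turq",482,345,100),("tape",484,431,45),("brushR",350,388,8),("brushend",352,476,8)]:
    print(n,ray(c,u/s,v/s,z).round(1))
f=c["frame"]; hsv=cv2.cvtColor(f,cv2.COLOR_RGB2HSV)
m=np.zeros(f.shape[:2],np.uint8); m[195:265,340:420]=((hsv[...,1]>90)&(hsv[...,0]<25))[195:265,340:420]
M=cv2.moments(m,True); print("mat px",M["m10"]/M["m00"],M["m01"]/M["m00"],ray(c,M["m10"]/M["m00"],M["m01"]/M["m00"],5))
E
```

```text
pot rim [447.5  34.9  60. ]
mat [ 454.8 -315.8    5. ]
foot [586.6  37.6   0. ]
spindle [583.6  37.9  73. ]
tip [518.8  43.3  70. ]
redknob [537.4 -47.  122. ]
whiteknob [540.6 118.6 122. ]
blueknob [683.5  32.2 122. ]
turq [ 476.2 -114.9  100. ]
tape [ 345.1 -118.7   45. ]
brushR [416.3  99.1   8. ]
brushend [274.3  95.2   8. ]
mat px 380.4279418245923 230.25033054208902 [ 456.93413441 -313.35695474    5.        ]
```

View pics/tz.png

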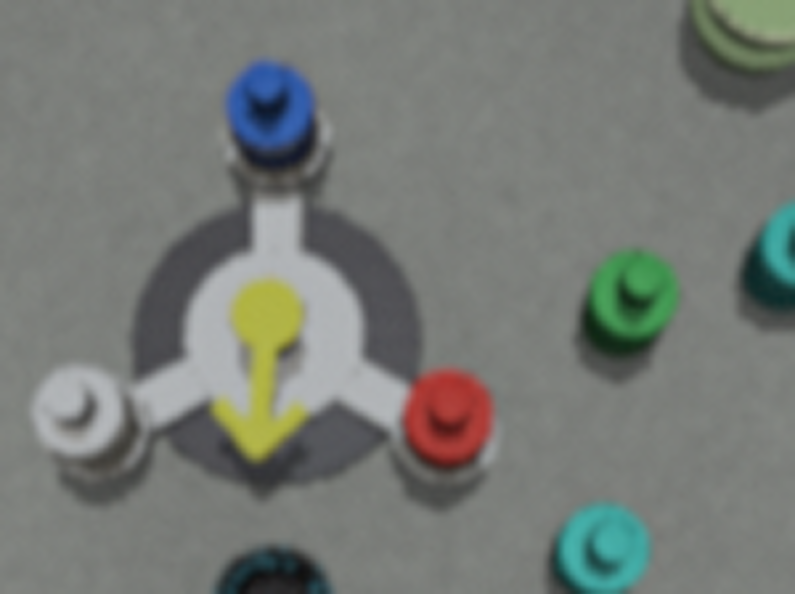

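```bash
python3 - <<'E'
from h import *
c=r.capture("top")
P=lambda x,y,z: ray(c,195+(x+.5)/5.3-.5,120+(y+.5)/5.3-.5,z)
for n,x,y,z in [("foot",277,342,8),("arrowdisc",267,315,73),("tip",257,463,73),("redlid",448,418,88),("redknob",450,398,122),("whiteknob",73,397,122),("blueknob",267,88,122),("bluelid",270,107,88),("whitelid",79,412,88),("turqlid",603,548,66),("turqknob",610,545,100)]:
    print(n,P(x,y,z).round(1))
a=P(267,315,73);b=P(257,463,73)
print(np.hypot(*(b-a)[:2]),np.degrees(np.arctan2(*(a-b)[1::-1])))
j=[P(450,398,122),P(73,397,122),P(267,88,122)]
print("jarcentroid",np.mean(j,0),[ (np.hypot(*(q-np.mean(j,0))[:2]).round(1)) for q in j])
crop(c,215,205,64,64,9,"pics/pot.png")
s=r.capture("scene"); crop(s,190,130,130,110,6,"pics/sz.png")
for n,X in [("axis73",a),("pot60",ray(c,386/1.5625,367/1.5625,60)),("red",P(450,398,122)),("mat",[456.9,-313.4,5])]:
    print(n,proj(s,X), (proj(s,X)-[190,130])*6)
E
```

```text
foot [587.3  37.6   8. ]
arrowdisc [587.4  38.2  73. ]
tip [516.1  43.4  73. ]
redlid [533.5 -46.5  88. ]
redknob [537.1 -46.6 122. ]
whiteknob [540.8 122.3 122. ]
blueknob [683.8  34.2 122. ]
bluelid [686.2  35.1  88. ]
whitelid [539.6 125.3  88. ]
turqlid [ 474.  -118.2   66. ]
turqknob [ 472.3 -117.6  100. ]
71.41153232478871 -4.175356464788493
jarcentroid [587.24214639  36.62307635 122.        ] [np.float64(97.2), np.float64(97.4), np.float64(96.6)]
axis73 [263.39184505 193.72291321] [440.35107029 382.33747924]
pot60 [272.38036335 172.06704935] [494.2821801 252.4022961]
red [241.88851751 167.83525464] [311.33110507 227.01152784]
mat [177.73620466 170.55441471] [-73.58277202 243.32648826]
```

View pics/pot.png

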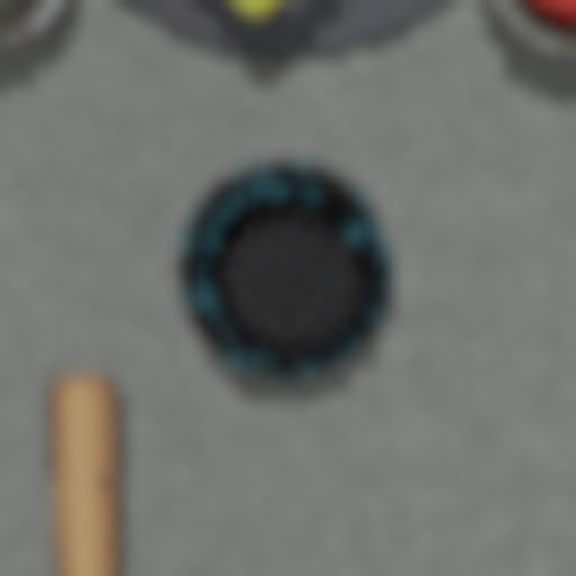

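View pics/sz.png

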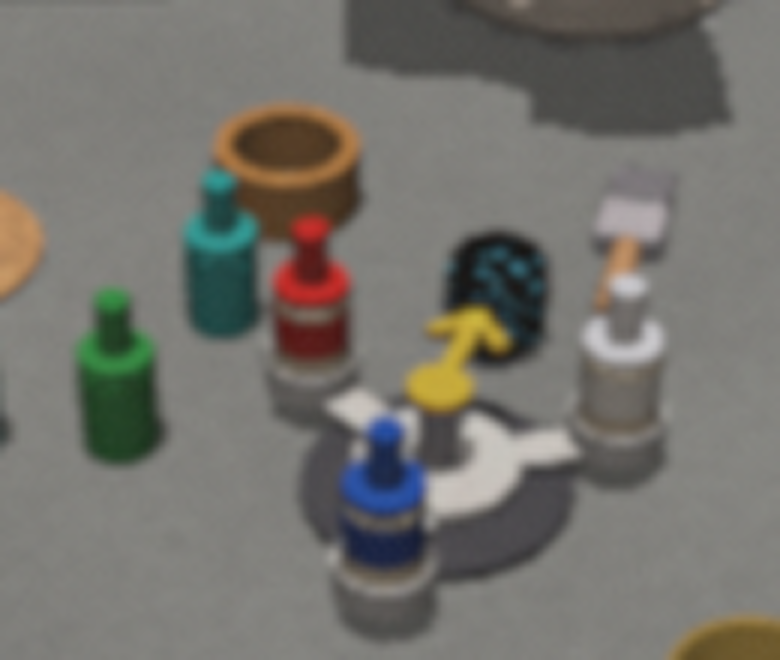

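```bash
python3 - <<'E'
from h import *
from scipy.optimize import minimize
c=r.capture("top"); f=c["frame"]; 
S=9;u0,v0=210,200
g=cv2.resize(f[v0:v0+70,u0:u0+70],None,fx=S,fy=S,interpolation=cv2.INTER_CUBIC)
hsv=cv2.cvtColor(g,cv2.COLOR_RGB2HSV); gray=g.max(2)
m=((gray<75)|((hsv[...,0]>85)&(hsv[...,0]<110)&(hsv[...,1]>80))).astype(np.uint8)
n,l,st,ce=cv2.connectedComponentsWithStats(m)
k=1+np.argmin([np.hypot(*(q-[330,320])) for q in ce[1:]]);print(st[k],ce[k])
obs=cv2.morphologyEx((l==k).astype(np.uint8),cv2.MORPH_CLOSE,np.ones((25,25)))
def sil(x,y):
    a=np.linspace(0,2*np.pi,60);pts=[]
    for rad,z in[(30,14),(30,46),(27,60),(22,0)]:
        pts+=[(proj(c,[x+rad*np.cos(t),y+rad*np.sin(t),z])-[u0,v0]+.5)*S-.5 for t in a]
    h=cv2.convexHull(np.array(pts,np.float32)); im=np.zeros_like(obs); cv2.fillConvexPoly(im,h.astype(np.int32),1); return im
best=max(((np.logical_and(s:=sil(x,y),obs).sum()/np.logical_or(s,obs).sum()),x,y) for x in np.arange(436,458,2) for y in np.arange(26,44,2))
print(best)
E
```

```text
[  226   210   208   224 34953] [330.7242869 320.3617143]
(np.float64(0.9287015701195006), np.int64(448), np.int64(38))
```

Request:
arm_command(rows=[[0,0,5.95,0,0,0,0],[0,0,5.95,0,0,0,0],[0,0,5.95,0,0,0,0],[0,0,5.95,0,0,0,0],[0,0,0,1.6,-3.5,0,0]])

```text
t: 0.72
position: [226.1, -449.4, 247.8]
ee_rot: [[1.0, -0.01, -0.001], [-0.01, -1.0, -0.003], [-0.001, 0.003, -1.0]]
ft_force: [0.8, 0.7, 0.1]
grip_width: 85.1
```

Request:
arm_command(rows=[[0,0,0,1.6,-3.5,0,0],[0,0,0,1.6,-3.5,0,0],[0,0,0,1.6,-3.5,0,0],[0,0,0,1.6,-3.5,0,0],[0,0,0,1.6,-3.5,0,0]])

```text
t: 1.13
position: [308.0, -268.8, 248.3]
ee_rot: [[1.0, -0.001, 0.0], [-0.001, -1.0, -0.0], [0.0, 0.0, -1.0]]
ft_force: [1.1, 0.0, -0.1]
grip_width: 85.4
```

Request:
arm_command(rows=[[0,0,0,1.6,-3.5,0,0],[0,0,0,1.6,-3.5,0,0],[0,0,0,1.6,-3.5,0,0],[0,0,0,1.6,-3.5,0,0],[0,0,0,1.6,-3.5,0,0]])

```text
t: 1.55
position: [388.2, -93.7, 248.6]
ee_rot: [[1.0, -0.001, 0.001], [-0.001, -1.0, -0.0], [0.001, 0.0, -1.0]]
ft_force: [1.5, -0.8, -0.1]
grip_width: 85.8
```

Request:
arm_command(rows=[[0,0,0,1.5,-3.3,0,0],[0,0,0,1.5,-3.3,0,0],[0,0,0,1.5,-3.3,0,0],[0,0,0,1.5,-3.3,0,0],[0,0,0,0,0,3,0]])

```text
t: 1.97
position: [452.7, 41.0, 222.3]
ee_rot: [[1.0, 0.004, 0.012], [0.004, -1.0, 0.001], [0.012, -0.001, -1.0]]
ft_force: [-0.3, -0.7, 0.2]
grip_width: 85.3
```

Request:
arm_command(rows=[[0,0,0,0,0,3.5,0],[0,0,0,0,0,3.5,0],[0,0,0,0,0,2,0],[0,0,0,0,0,0,0]])

```text
t: 2.3
position: [445.2, 36.8, 124.6]
ee_rot: [[1.0, -0.0, -0.008], [-0.0, -1.0, 0.001], [-0.008, -0.001, -1.0]]
ft_force: [-1.7, -0.3, -0.5]
grip_width: 85.7
```

```bash
python3 - <<'E'
from h import *
c=r.capture("top");s=r.capture("scene")
crop(c,190,160,130,100,6,"pics/a1.png");crop(s,190,110,130,110,6,"pics/a2.png")
st=r.read_state();print(st["position"],st["t"])
E
```

```text
[447.97917571  36.34709043 128.46178566] 2.4
```

View pics/a2.png

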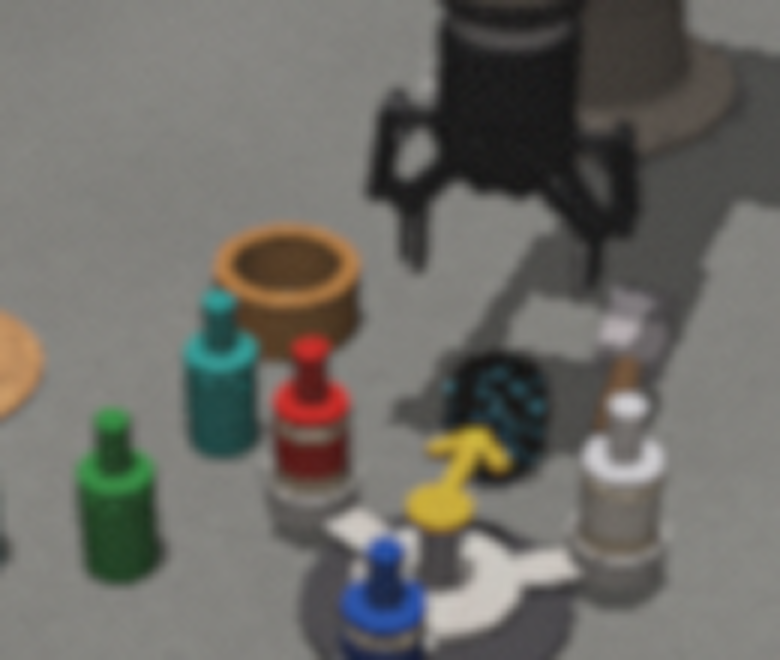

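View pics/a1.png

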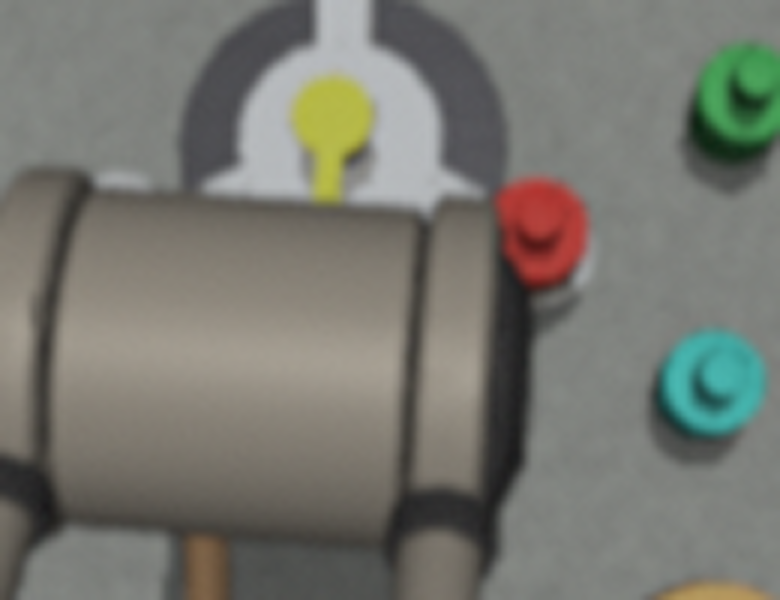

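Request:
arm_command(rows=[[0,0,0,0,0,3,0],[0,0,0,0,0,3,0],[0,0,0,0,0,2.5,0],[0,0,0,0,0,1.5,0],[0,0,0,0,0,0,0]])

```text
t: 2.82
position: [447.8, 36.2, 27.6]
ee_rot: [[1.0, -0.001, -0.002], [-0.001, -1.0, 0.0], [-0.002, -0.0, -1.0]]
ft_force: [-0.4, -0.9, -0.1]
grip_width: 85.4
```

Request:
arm_command(rows=[[0,0,0,0,0,0,60],[0,0,0,0,0,0,80],[0,0,0,0,0,0,100],[0,0,0,0,0,0,120],[0,0,0,0,0,0,140]])

```text
t: 3.23
position: [449.5, 36.3, 31.0]
ee_rot: [[1.0, -0.0, 0.005], [-0.0, -1.0, -0.0], [0.005, 0.0, -1.0]]
ft_force: [-2.2, -0.3, 12.4]
grip_width: 57.2
```

Request:
arm_command(rows=[[0,0,0,0,0,0,160],[0,0,0,0,0,0,160],[0,0,0,0,0,0,160],[0,0,0,0,0,0,160]])

```text
t: 3.57
position: [449.5, 36.3, 31.0]
ee_rot: [[1.0, -0.001, 0.005], [-0.001, -1.0, -0.0], [0.005, 0.0, -1.0]]
ft_force: [-2.5, -0.2, 12.2]
grip_width: 57.0
```

Request:
arm_command(rows=[[0,0,0,0,0,-0.5,160],[0,0,0,0,0,-1,160],[0,0,0,0,0,-1.5,160],[0,0,0,0,0,-2,160],[0,0,0,0,0,0,160]])

```text
t: 3.98
position: [450.3, 36.2, 82.2]
ee_rot: [[1.0, -0.0, 0.007], [-0.0, -1.0, -0.001], [0.007, 0.001, -1.0]]
ft_force: [1.3, -0.3, -0.4]
grip_width: 57.0
```

```bash
python3 - <<'E'
from h import *
s=r.capture("scene")
crop(s,190,110,130,110,6,"pics/b2.png")
st=r.read_state();print(st["position"],st["t"],st["ft_force"],st["grip_width"])
E
```

```text
[449.63041776  36.24907753  80.72355693] 4.0333 [ 0.01780307 -0.46891265 -1.8836716 ] 57.11685088080313
```

View pics/b2.png

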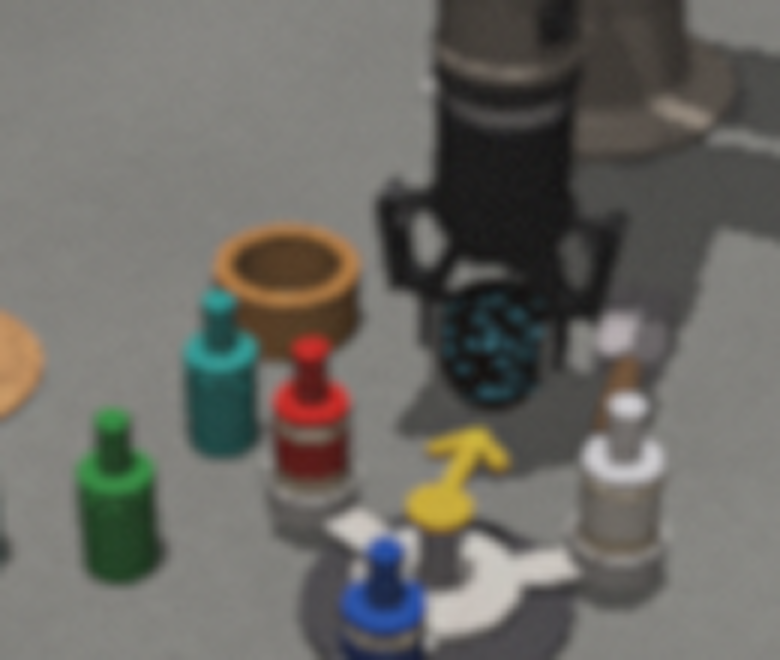

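Request:
arm_command(rows=[[0,0,0,0,0,-3.1,160],[0,0,0,0,0,-3.1,160],[0,0,0,0,0,-3.1,160],[0,0,0,0.1,1.5,0,160],[0,0,0,0.1,3,0,160]])

```text
t: 4.45
position: [450.7, -7.4, 173.0]
ee_rot: [[1.0, 0.003, 0.004], [0.003, -1.0, -0.0], [0.004, 0.0, -1.0]]
ft_force: [-0.5, -0.5, -1.9]
grip_width: 57.1
```

Request:
arm_command(rows=[[0,0,0,0.1,3.5,0,160],[0,0,0,0.1,3.5,0,160],[0,0,0,0.1,3.5,0,160],[0,0,0,0.1,3.5,0,160],[0,0,0,0.1,3.5,0,160]])

```text
t: 4.87
position: [454.3, -185.2, 170.9]
ee_rot: [[1.0, -0.001, -0.0], [-0.001, -1.0, 0.0], [-0.0, -0.0, -1.0]]
ft_force: [0.6, -0.0, -0.9]
grip_width: 57.1
```

Request:
arm_command(rows=[[0,0,0,0.1,3.5,0,160],[0,0,0,0.1,3.5,0,160],[0,0,0,0,3.5,0,160],[0,0,0,0,2,0,160],[0,0,0,0,0,0,160]])

```text
t: 5.28
position: [456.2, -312.8, 170.5]
ee_rot: [[1.0, -0.004, 0.0], [-0.004, -1.0, -0.002], [0.0, 0.002, -1.0]]
ft_force: [-1.1, -0.1, -0.6]
grip_width: 57.2
```

Request:
arm_command(rows=[[0,0,0,0,0,3,160],[0,0,0,0,0,3,160],[0,0,0,0,0,2,160],[0,0,0,0,0,1,160],[0,0,0,0,0,0,160]])

```text
t: 5.7
position: [455.5, -307.0, 78.9]
ee_rot: [[1.0, -0.0, -0.004], [-0.0, -1.0, 0.004], [-0.004, -0.004, -1.0]]
ft_force: [-0.6, -0.3, -1.0]
grip_width: 57.1
```

```bash
python3 - <<'E'
from h import *
s=r.capture("scene");c=r.capture("top")
crop(s,130,100,130,110,6,"pics/c2.png");crop(c,320,160,130,110,6,"pics/c1.png")
st=r.read_state();print(st["position"],st["t"],st["ft_force"],st["grip_width"])
E
```

```text
[ 457.10559497 -308.54261257   81.83644237] 5.8 [ 0.005633    0.47832546 -1.42082813] 57.154039495907895
```

View pics/c2.png

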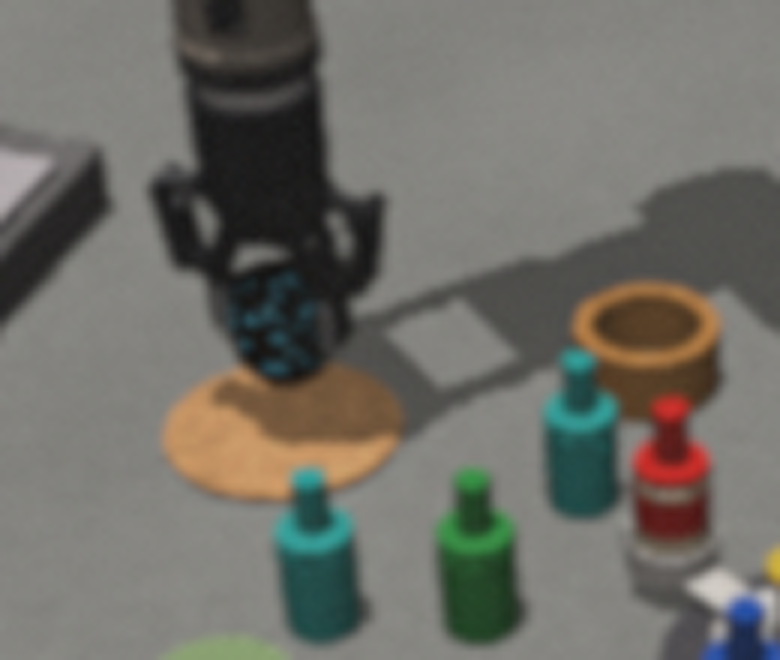

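View pics/c1.png

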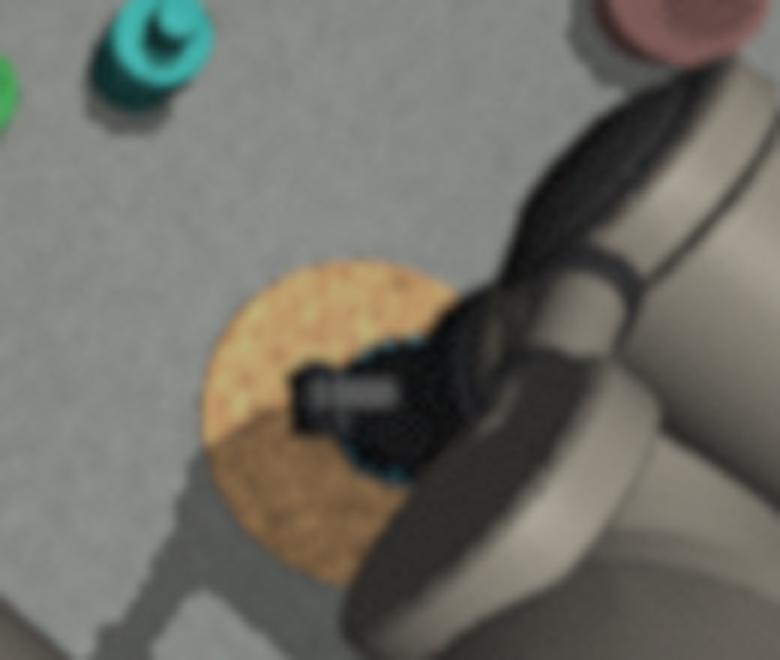

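Request:
arm_command(rows=[[0,0,0,0,0.4,2,160],[0,0,0,0,0,1.5,160],[0,0,0,0,0,0.7,160],[0,0,0,0,0,0.2,160],[0,0,0,0,0,0,160]])

```text
t: 6.22
position: [457.1, -312.8, 38.0]
ee_rot: [[1.0, -0.0, 0.001], [-0.0, -1.0, -0.001], [0.001, 0.001, -1.0]]
ft_force: [0.4, 0.0, -1.8]
grip_width: 57.0
```

Request:
arm_command(rows=[[0,0,0,0,0,0,160],[0,0,0,0,0,0,160]])

```text
t: 6.38
position: [457.3, -313.1, 38.5]
ee_rot: [[1.0, -0.001, 0.002], [-0.001, -1.0, -0.001], [0.002, 0.001, -1.0]]
ft_force: [-0.6, -0.8, -1.6]
grip_width: 57.3
```

Request:
arm_command(rows=[[0,0,0,0,0,0.2,160],[0,0,0,0,0,0.15,160],[0,0,0,0,0,0,160],[0,0,0,0,0,0,160]])

```text
t: 6.72
position: [457.3, -313.2, 36.1]
ee_rot: [[1.0, -0.001, 0.002], [-0.001, -1.0, -0.002], [0.002, 0.002, -1.0]]
ft_force: [-3.2, 1.6, 14.0]
grip_width: 57.0
```

Request:
arm_command(rows=[[0,0,0,0,0,-0.1,160],[0,0,0,0,0,0,60],[0,0,0,0,0,0,40],[0,0,0,0,0,0,20],[0,0,0,0,0,0,0]])

```text
t: 7.13
position: [456.7, -312.6, 34.7]
ee_rot: [[1.0, -0.001, -0.0], [-0.001, -1.0, 0.0], [-0.0, -0.0, -1.0]]
ft_force: [0.6, 0.1, -0.1]
grip_width: 85.3
```

Request:
arm_command(rows=[[0,0,0,0,0,0,0],[0,0,0,0,0,0,0],[0,0,0,0,0,-1,0],[0,0,0,0,0,-2,0],[0,0,0,0,0,-3,0]])

```text
t: 7.55
position: [455.5, -311.6, 93.9]
ee_rot: [[1.0, -0.001, -0.004], [-0.001, -1.0, 0.003], [-0.004, -0.003, -1.0]]
ft_force: [0.1, 0.1, -0.2]
grip_width: 85.5
```

Request:
arm_command(rows=[[0,0,0,0,0,-4,0],[0,0,0,0,0,-4,0],[0,0,0,0,0,-4,0],[0,0,0,0,-3,-1.4,0],[0,0,0,0,-3.5,0,0]])

```text
t: 7.97
position: [458.3, -249.7, 234.1]
ee_rot: [[1.0, -0.004, 0.008], [-0.004, -1.0, -0.006], [0.008, 0.006, -1.0]]
ft_force: [-0.1, -0.4, -1.4]
grip_width: 85.4
```

Request:
arm_command(rows=[[0,0,0,0,-3.5,0,0],[0,0,0,0,-3.5,0,0],[0,0,0,0,-3.5,0,0],[0,0,0,0,0,0,0]])

```text
t: 8.3
position: [456.0, -137.5, 229.7]
ee_rot: [[1.0, 0.003, -0.0], [0.003, -1.0, 0.002], [-0.0, -0.002, -1.0]]
ft_force: [-0.6, 0.6, 1.0]
grip_width: 85.7
```

```bash
python3 - <<'E'
from h import *
s=r.capture("scene");c=r.capture("top")
crop(s,130,100,130,110,6,"pics/d2.png");crop(c,200,120,220,150,3.6,"pics/d1.png")
st=r.read_state();print(st["position"],st["t"],st["ft_force"],st["grip_width"],st["qpos"])
E
```

```text
[ 456.89144439 -141.64025494  229.71833987] 8.4 [-0.01052138  0.352404    0.35617084] 85.2120241131331 [-2.64042988e+01  1.56568849e+01  9.61351860e+01 -1.73665558e-02
  6.81317436e+01  6.34798617e+01]
```

View pics/d2.png

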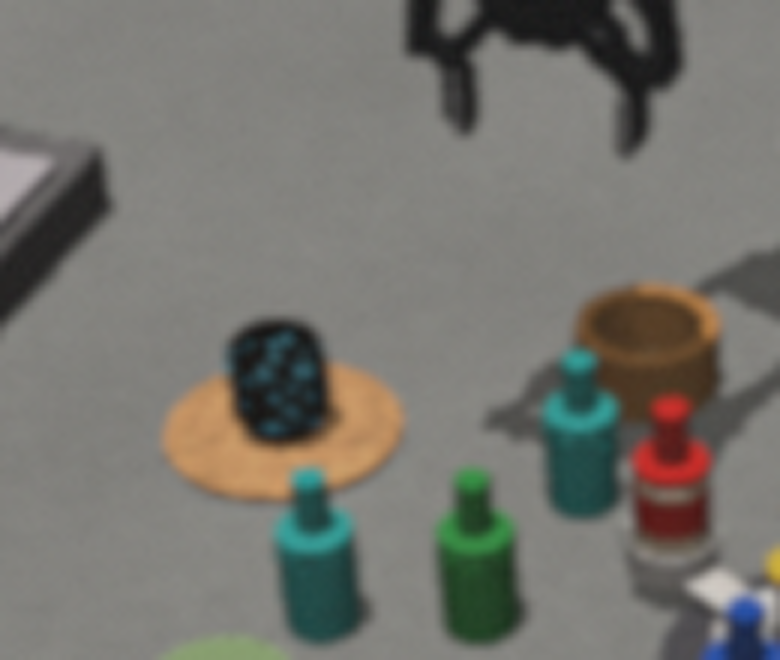

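View pics/d1.png

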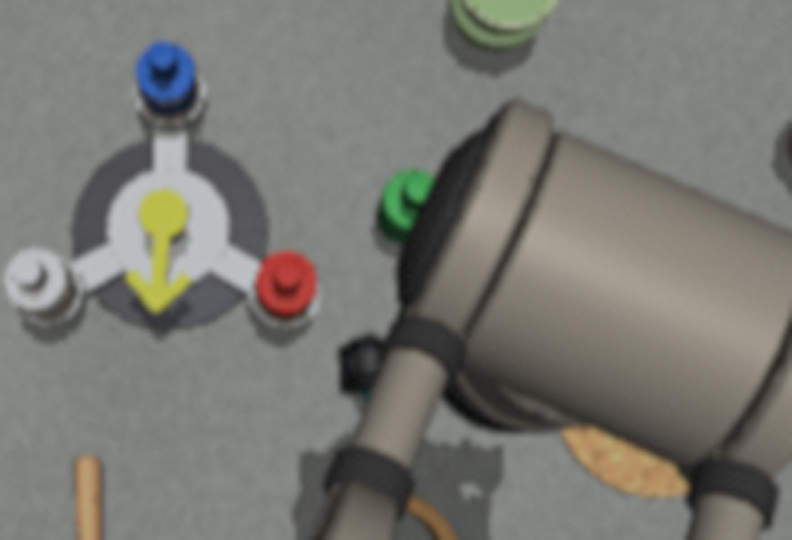

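The pot stands upright at the middle of the mat. Next I'll turn the jaws to lie tangential to the carousel at the red jar.

Request:
arm_command(rows=[[0,0,-6.6,0,0,0,0],[0,0,-6.6,0,0,0,0],[0,0,-6.6,0,0,0,0],[0,0,-6.6,0,0,0,0],[0,0,-6.6,0,0,0,0]])

```text
t: 8.82
position: [456.9, -144.1, 229.1]
ee_rot: [[0.837, 0.548, 0.0], [0.548, -0.837, -0.001], [-0.0, 0.001, -1.0]]
ft_force: [-0.4, 0.3, 0.5]
grip_width: 85.5
```

Request:
arm_command(rows=[[0,0,-6.6,0,0,0,0],[0,0,-6.6,0,0,0,0],[0,0,-6.6,0,0,0,0],[0,0,-6.6,0,0,0,0],[0,0,0,0,0,0,0]])

```text
t: 9.23
position: [456.9, -144.0, 229.0]
ee_rot: [[0.507, 0.862, 0.0], [0.862, -0.507, -0.001], [-0.0, 0.001, -1.0]]
ft_force: [-0.4, -0.2, 0.5]
grip_width: 85.3
```

```bash
cat > plan.py <<'E'
from h import *
import sys
AX=np.array([587.3,37.4])
st=r.read_state();p=st["position"];R=st["ee_rot"]
print("pos",p,"yaw",np.degrees(np.arctan2(R[1,0],R[0,0])),st["t"],st["grip_width"],st["ft_force"])
if len(sys.argv)>1:
    tg=np.array([float(a) for a in sys.argv[1:4]]); print("tool shift cm",(R.T@(tg-p)/10).round(2))
E
python3 plan.py 536.7 -47.6 160
```

```text
pos [ 456.85581988 -144.03857264  229.02977652] yaw 59.5052849415431 9.2333 85.26082226234585 [-0.37942975 -0.15126662  0.54038486]
tool shift cm [12.36  1.98  6.9 ]
```

Request:
arm_command(rows=[[0,0,0,3.1,0.5,0,0],[0,0,0,3.1,0.5,0,0],[0,0,0,3.1,0.5,0,0],[0,0,0,3.1,0.5,2,0],[0,0,0,0,0,3,0]])

```text
t: 9.65
position: [542.1, -44.0, 180.9]
ee_rot: [[0.511, 0.859, 0.009], [0.859, -0.511, -0.001], [0.004, 0.008, -1.0]]
ft_force: [-1.5, 0.2, 0.5]
grip_width: 85.5
```

Request:
arm_command(rows=[[0,0,0,0,0,1.9,0],[0,0,0,0,0,0,0],[0,0,0,0,0,0,0]])

```text
t: 9.9
position: [537.0, -46.8, 159.4]
ee_rot: [[0.512, 0.859, -0.002], [0.859, -0.512, 0.0], [-0.001, -0.002, -1.0]]
ft_force: [0.2, -0.3, 0.5]
grip_width: 85.2
```

```bash
python3 plan.py 536.7 -47.6 110; python3 - <<'E'
from h import *
s=r.capture("scene");c=r.capture("top")
crop(s,190,100,130,110,6,"pics/e2.png");crop(c,200,120,220,150,3.6,"pics/e1.png")
E
```

```text
pos [537.00322808 -46.79226954 159.4090294 ] yaw 59.18773425721371 9.9 85.24380986920359 [ 0.1610927  -0.30229164  0.54829894]
tool shift cm [-0.08  0.02  4.94]
```

View pics/e2.png

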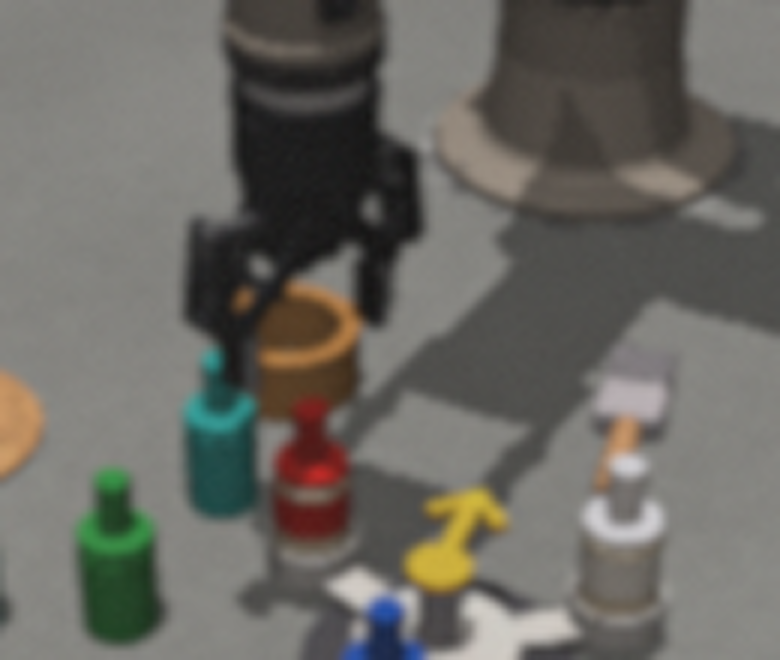

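View pics/e1.png

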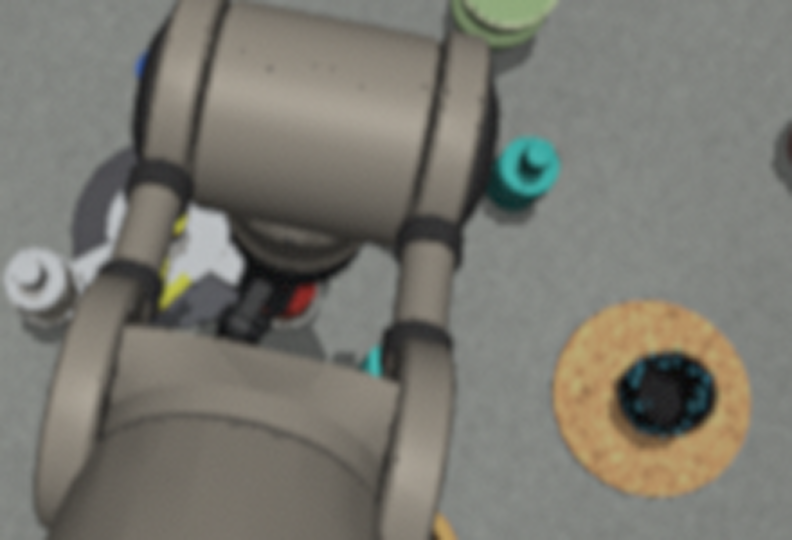

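```bash
python3 - <<'E'
from h import *
s=r.capture("scene");st=r.read_state();R=st["ee_rot"];p=st["position"]
for sg in(-1,1):
  for z in (17,4):
    print(sg,z,((proj(s,p+R@[0,sg*46,z])-[190,100])*6).round(0))
c=r.capture("top")
print(ray(c,200+666/3.6,120+393/3.6,65),ray(c,200+652/3.6,120+398/3.6,5))
E
```

```text
-1 17 [372. 340.]
-1 4 [373. 320.]
1 17 [244. 407.]
1 4 [244. 386.]
[ 455.60622383 -305.90169082   65.        ] [ 456.10535545 -315.07794068    5.        ]
```

Request:
arm_command(rows=[[0,0,0,-0.1,0,2,0],[0,0,0,0,0,1.7,0],[0,0,0,0,0,1.2,0],[0,0,0,0,0,0,0],[0,0,0,0,0,0,0]])

```text
t: 10.52
position: [537.0, -47.3, 111.5]
ee_rot: [[0.51, 0.86, 0.001], [0.86, -0.51, -0.0], [0.0, 0.001, -1.0]]
ft_force: [-0.7, 0.2, -1.2]
grip_width: 85.9
```

Request:
arm_command(rows=[[0,0,0,0,0,0,60],[0,0,0,0,0,0,100],[0,0,0,0,0,0,130],[0,0,0,0,0,0,150],[0,0,0,0,0,0,170]])

```text
t: 10.93
position: [536.9, -47.0, 111.2]
ee_rot: [[0.51, 0.86, 0.001], [0.86, -0.51, -0.0], [0.0, 0.001, -1.0]]
ft_force: [0.4, -0.4, 0.3]
grip_width: 28.6
```

Request:
arm_command(rows=[[0,0,0,0,0,0,190],[0,0,0,0,0,0,210],[0,0,0,0,0,0,230],[0,0,0,0,0,0,230],[0,0,0,0,0,0,230]])

```text
t: 11.35
position: [536.8, -47.0, 111.0]
ee_rot: [[0.51, 0.86, 0.0], [0.86, -0.51, -0.0], [0.0, 0.001, -1.0]]
ft_force: [-0.4, 0.4, 3.9]
grip_width: 18.1
```

```bash
python3 plan.py 536.7 -47.6 110; python3 - <<'E'
from h import *
s=r.capture("scene");c=r.capture("top")
crop(s,190,100,130,110,6,"pics/f2.png")
E
```

```text
pos [536.82772191 -46.98542259 111.04164458] yaw 59.36848577389154 11.35 18.102148620704746 [-0.36160849  0.35578946  3.90715058]
tool shift cm [-0.06  0.02  0.1 ]
```

View pics/f2.png

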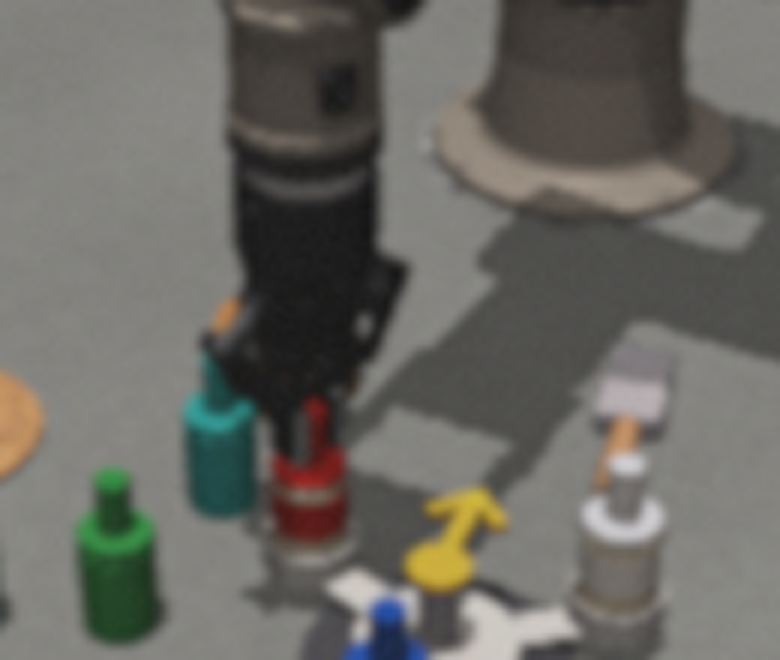

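Request:
arm_command(rows=[[0,0,2,0.01,-0.34,0,230],[0,0,2.65,0.01,-0.455,0,230],[0,0,2.65,0.01,-0.455,0,230],[0,0,2,0.01,-0.34,0,230],[0,0,0,0,0,0,230]])

```text
t: 11.87
position: [523.6, -37.6, 111.0]
ee_rot: [[0.643, 0.766, 0.0], [0.766, -0.643, -0.0], [0.0, 0.0, -1.0]]
ft_force: [-0.1, 0.1, 3.7]
grip_width: 18.5
```

```bash
cat >> plan.py <<'E'
d=p[:2]-AX; print("r",np.hypot(*d),"ang",np.degrees(np.arctan2(d[1],d[0])))
E
python3 plan.py
```

```text
pos [523.6005412  -37.55331303 111.00852375] yaw 50.008457107744505 11.8667 18.46933989212795 [-0.10026639  0.12796935  3.65478378]
r 98.36473039204753 ang -130.35971793079113
```

Request:
arm_command(rows=[[0,0,3,0.013,-0.515,0,230],[0,0,4.5,0.03,-0.772,0,230],[0,0,4.5,0.03,-0.772,0,230],[0,0,4.5,0.03,-0.772,0,230],[0,0,4.5,0.03,-0.772,0,230]])

```text
t: 12.28
position: [501.2, -10.5, 111.0]
ee_rot: [[0.875, 0.483, 0.001], [0.483, -0.875, -0.001], [0.0, 0.001, -1.0]]
ft_force: [0.3, -1.8, 2.1]
grip_width: 18.2
```

Request:
arm_command(rows=[[0,0,4.5,0.03,-0.772,0,230],[0,0,4.5,0.03,-0.772,0,230],[0,0,4.5,0.03,-0.772,0,230],[0,0,3,0.013,-0.515,0,230],[0,0,0,0,0,0,230]])

```text
t: 12.7
position: [490.6, 16.9, 111.0]
ee_rot: [[0.976, 0.217, -0.0], [0.217, -0.976, 0.0], [-0.0, -0.0, -1.0]]
ft_force: [-1.2, 0.2, 5.3]
grip_width: 18.3
```

```bash
python3 plan.py; python3 - <<'E'
from h import *
s=r.capture("scene");c=r.capture("top")
crop(s,190,100,130,110,6,"pics/g2.png");crop(c,200,120,220,150,3.6,"pics/g1.png")
E
```

```text
pos [490.64056941  16.8605125  111.00154566] yaw 12.537489682859533 12.7 18.26276024589437 [-1.23959807  0.22614691  5.3370236 ]
r 98.81758987185486 ang -168.00346451825047
```

View pics/g2.png

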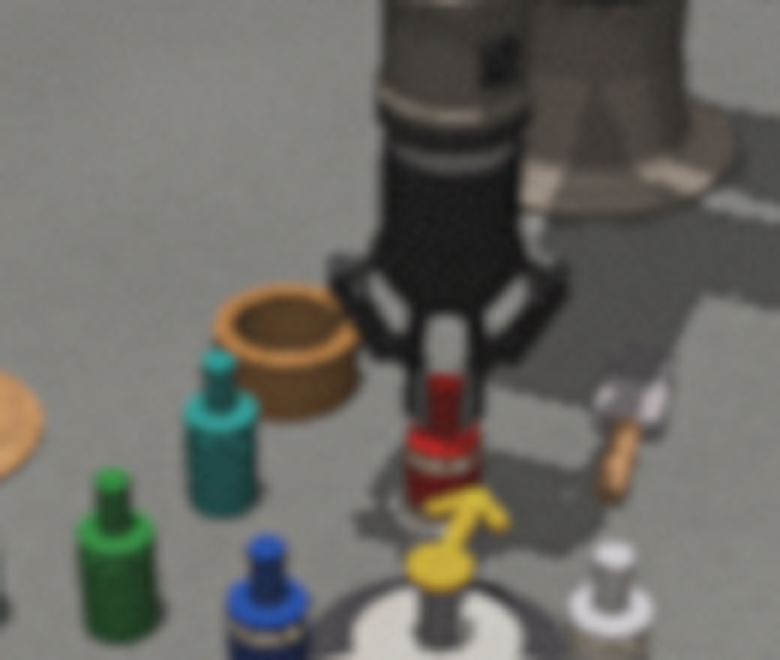

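View pics/g1.png

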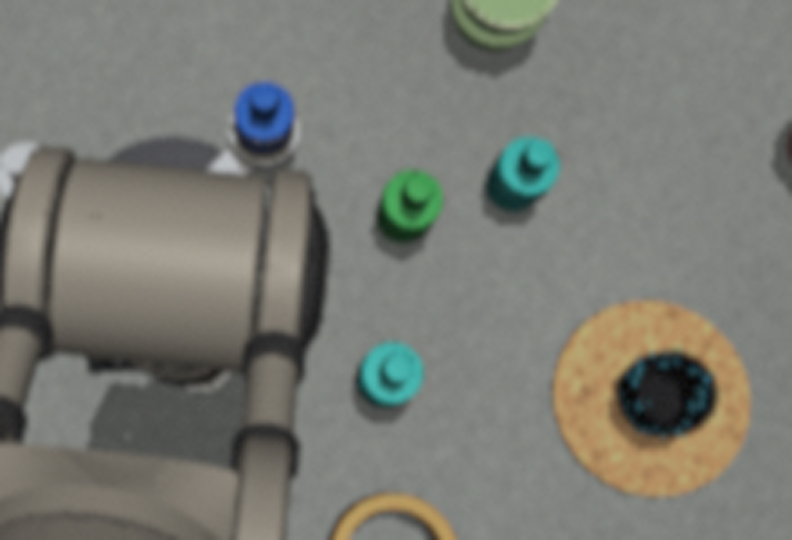

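Request:
arm_command(rows=[[0,0,4,0.025,-0.69,0,230],[0,0,4.3,0.03,-0.74,0,230],[0,0,4.3,0.03,-0.74,0,230],[0,0,3.6,0.02,-0.62,0,230],[0,0,0,0,0,0,230]])

```text
t: 13.22
position: [488.6, 44.8, 111.0]
ee_rot: [[0.998, -0.064, -0.0], [-0.064, -0.998, 0.0], [-0.0, -0.0, -1.0]]
ft_force: [-1.2, 0.2, 6.5]
grip_width: 18.6
```

Request:
arm_command(rows=[[0,0,0,0,0,0,230],[0,0,0,0,0,0,230]])

```text
t: 13.38
position: [488.6, 44.1, 111.0]
ee_rot: [[0.998, -0.061, -0.001], [-0.061, -0.998, -0.0], [-0.001, 0.0, -1.0]]
ft_force: [-1.7, 0.4, 7.2]
grip_width: 18.3
```

```bash
python3 plan.py 487.6 44.8 111; python3 - <<'E'
from h import *
s=r.capture("scene")
crop(s,220,120,100,90,8,"pics/h2.png")
c=r.capture("top"); crop(c,180,100,220,150,3.6,"pics/h1.png")
E
```

```text
pos [488.59083591  44.10507813 111.01546228] yaw -3.513117073795192 13.3833 18.32090008798884 [-1.68475477  0.35721157  7.20020928]
tool shift cm [-0.1  -0.06  0.  ]
r 98.93663198648333 ang 176.11400386298902
```

View pics/h2.png

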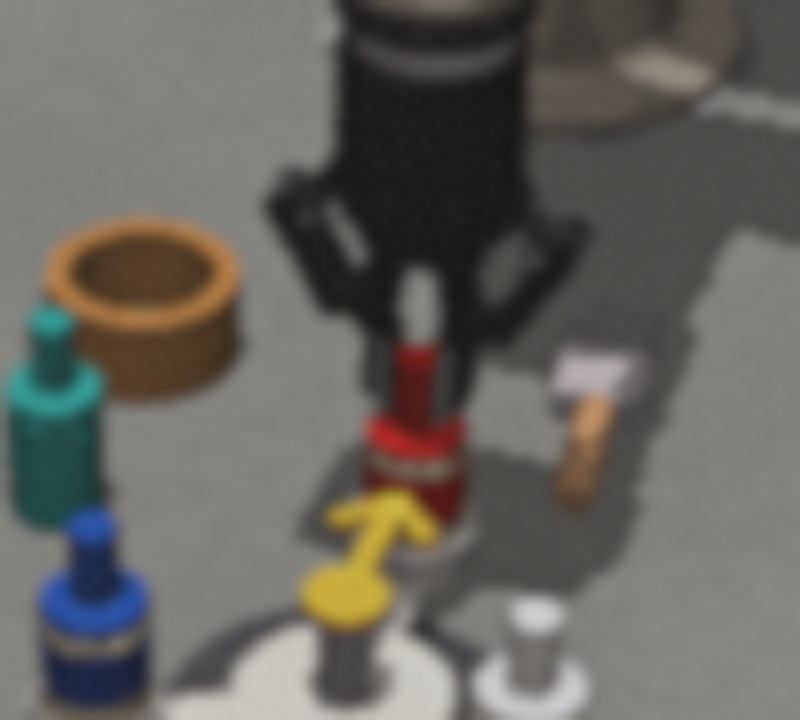

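View pics/h1.png

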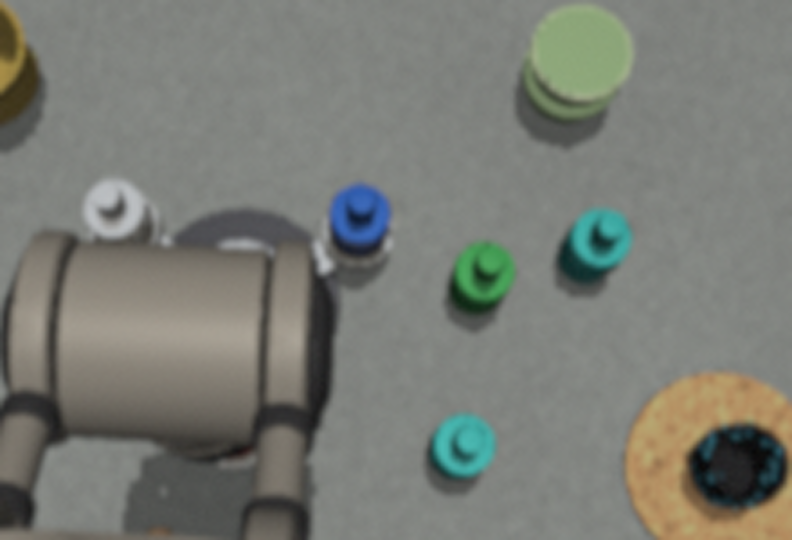

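```bash
python3 - <<'E'
from h import *
s=r.capture("scene");c=r.capture("top")
S=lambda x,y,z: ray(s,220+(x+.5)/8-.5,120+(y+.5)/8-.5,z)
T=lambda x,y,z: ray(c,180+(x+.5)/3.6-.5,100+(y+.5)/3.6-.5,z)
a,b=S(347,594,73),S(398,490,73)
d=(b-a)[:2];print("arrow scene",a,b,np.hypot(*d),np.degrees(np.arctan2(d[1],d[0])))
print("red knob top",S(416,348,122),"lid",S(416,432,88))
bl,wh=T(361,206,122),T(108,202,122); A=np.array([587.3,37.4])
for q in(bl,wh):
    e=q[:2]-A;print(q,np.hypot(*e),np.degrees(np.arctan2(e[1],e[0])))
E
python3 plan.py
```

```text
arrow scene [588.19800935  36.96585742  73.        ] [516.09899023  40.22296525  73.        ] 72.17255232665842 177.4133942746249
red knob top [484.54091602  38.537033   122.        ] lid [495.05954221  42.25771499  88.        ]
[629.61275621 -49.89306498 122.        ] 97.00746637318447 -64.13957115069442
[636.2035615  120.38004952 122.        ] 96.3184662817619 59.48740320563067
pos [488.59870412  44.02278326 111.02825442] yaw -3.5237159397629387 13.5833 18.698661769950423 [-2.62155214  1.16825859  5.92657305]
r 98.92323824981764 ang 176.16125015055377
```

Request:
arm_command(rows=[[0,0,0,0,0,0,230],[0,0,0,0,0,0,230],[0,0,0,0,0,0,230],[0,0,0,0,0,0,230]])

```text
t: 13.92
position: [488.6, 44.0, 111.0]
ee_rot: [[0.998, -0.062, -0.001], [-0.062, -0.998, 0.0], [-0.001, -0.0, -1.0]]
ft_force: [-2.2, 0.9, 6.5]
grip_width: 18.5
```

```bash
python3 plan.py; python3 -c "
from station import r
print(abs(r.read_state()['joint_vel']).max()); print(r.hand_in())"
```

```text
pos [488.59352764  44.0135657  111.01789375] yaw -3.528254499828397 13.9167 18.53977667239233 [-2.22675915  0.88866768  6.5411612 ]
r 98.92778647765508 ang 176.16677740277328
0.09482302741295802
the job is handed in; nothing more can be done
None
```

I set the speckled pot on the cork mat and let it go. I then gripped the red jar's knob and turned the carousel about 63° clockwise, so the jar now stands in front of the arrow tip. I handed the job in at t ≈ 13.9 s with the jar still gripped and the arm at rest; hand-in gave no verdict.

**Pot:** the camera showed it upright and let go, about 9 mm from the mat centre (limit 45 mm).

**Red jar:** the measured tool position over it is (488.6, 44.0), about 1.3 mm from my estimate of the target point, (487.6, 44.8). The jaws read 18.5 mm on the 20 mm knob. Side forces were about 2 N, with about 6.5 N vertically.

**Other wares:** the last pictures showed the other jars in their cups, and none of the other wares in view looked moved.

**Readings that disagreed:**
- **Arrow direction:** the top camera gives 175.8° and the scene camera 177.4°.
- **Red jar angle:** the tool position gives 176.2°. Inferring it from the other jars gives 175.9° (blue) and 179.5° (white). I read the white jar as less reliable, since the arm partly hid it.
- **Jar distance from the axis:** it measures 97–99 mm against the nominal 100 mm.

Except for the white-jar reading, these differences come to about 3 mm or less at the jar; that one would put the jar about 6 mm off. All are inside the 12 mm limit.

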